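Put the covered soap dish back together

ROBOT

A 6-joint arm with a two-finger parallel gripper is mounted at the origin on the work surface. World frame = base frame: x ahead of the robot, y to its left, z up, the work surface at z = 0. Lengths are in m, angles in rad, forces in N, time in s.
With the tool pointing down it reaches from about 0.3 to 0.75 m from the base axis. Payload 8.5 kg.
Tool frame: the origin (TCP) lies on the centre line of the jaws, within the pads' length; the fingertips stand env.nose_length ahead of it and the grasp point (between the pads) lies 8 mm behind it (env.nose_length is the distance from the TCP to the fingertips, in m); x points along the fingers, y is the direction in which the jaws open and shut, and the axes are right-handed (so a half turn about x gives the same grasp; the last joint's range is limited). The gripper opens to 85 mm and grips with 20 to 120 N. Pads are 22 mm wide; open, the fingers measure 114 mm over their backs; the gripper's body (76 mm by 85 mm) begins 54 mm behind the grasp point. The pads swing forward as they close: fully open they stand 13 mm farther back than shut.
Start: joints at [0.894, 0.381, 1.297, -0, 1.464, -0.215], TCP at [0.245, 0.492, 0.242] pointing down, gripper open.
Joint ranges: [-3.11, 3.11], [-0.89, 2.33], [0.22, 2.48], [-1.42, 4.56], [0.17, 2.85], [-2.88, 2.88]. Speed limits (rad/s): [2.39, 2.39, 3.14, 3.14, 3.14, 3.14].

INTERFACE

Orientations are given as a unit quaternion [x, y, z, w].
In Python, from station import env, get_image, calibration, boxes_of gives the robot as it stands.
- The arm moves only by the tool step_arm, never from a script. Its argument "increments" is a list of rows, each a list of 6 numbers: the shift along the tool's x, y, z in cm, then the turn, a rotation vector about the tool's x, y, z in rad. In form: [[x, y, z, wx, wy, wz], ...]. A call has 1 to 5 rows; each row is the pose to reach, as a shift and turn from the pose commanded when the call began, along the tool's axes at that moment; what a row does not reach only later rows make up. A row lasts 1/12 s, in which the tool goes at most 41.7 mm and 7.16 degrees, less where a joint would pass 70% of its speed; a pose out of reach is approached as far as the arm can. A call with a gripper value outside its range is refused whole. "fingers" is the opening, from 0 (shut) to 1 (fully open), set as the call begins (left out, the last holds). The fingers move at their own pace and stop on an object; "newtons" is the grip in N (left out, the last holds). Time passes only in rows, so rows that repeat a pose let the fingers close. It gives the time, the measured TCP pose, the force and the opening at its end, in the units of the state.
- env.state(): the state, without advancing time (a new reading comes with each control period).
- get_image(name): name is "scene" or "top" or "wrist"; returns the picture (400x640x3 uint8, red, green, blue); there is no depth.
- calibration(name): a dict with "fx", "fy", "cx", "cy" (pixels), "extrinsics" (4x4, takes a point from camera to world coordinates); the wrist camera has in their place "hand_eye" (4x4, takes a point from camera to tool coordinates, whose origin is the TCP and whose axes are the tool frame's). Camera axes: x right, y down, z forward; pixel columns grow to the right and rows downward; lengths in m; the calibration is good to about 2 mm. A picture is of the moment at which its call begins: read the wrist's pose just before it. calibration takes no time and is no camera call.
- env.job_done(): hands the job in, once; it reports no verdict.
Trained networks look in the newest picture that a camera, given by its name, has taken for a name from the list of things; names that differ only in an ending like _2 or _b are one class to them, and where a whole thing is asked for, a point or a joint stands for the part that bears it (a point fixed in the world has none). Each returns a list of dicts, best first, with "conf" (0 to 1); they miss things now and then, are a little off and sometimes report something else, mostly with a low value. They report only what shows in the picture. A call takes as long as a camera call. They do not tell look-alikes from the thing itself.
- boxes_of(query, camera): "location" ([row, column] in pixels, amid what is visible of it).
The state is a dict: "t": time; "joint_pos": joint angles; "dq": joint speeds; "effort": joint torques, N m; "position": TCP position; "ee_rot": TCP orientation; "contact_force": force on the tool from outside, world axes, zero at the start; "torque": the same for the moment, N m; "gripper_width": opening from 0.0 (shut) to 1.0 (fully open).
Only numpy, scipy, OpenCV 4.12 (cv2) and the standard library are available. Lean on these libraries where they do the work, as an engineer would, in place of code of your own. Each camera call takes 0.05 s, during which the arm holds its last target. There are 200 camera calls.

TASK

The washed soap dish has to go back on the grey stone mat, put together from the bottom up: the white porcelain dish in the middle of the mat and lying lengthwise along it, then the bamboo rack on the dish with its cleats down inside it, then the fresh green bar of soap in the middle of the rack and lengthwise along it, and last the lid over the soap, squarely and level on the rack. Set the two porcelain pieces down rather than dropping them, and leave the pink used bar, the toothbrush tumbler and the lotion bottle where they stand.

Things in the scene. Friction and masses are not known exactly. Their poses are not given: they have to be found in the camera images.
- mat: Flat grey stone drying mat, 180 (x) x 100 (y) x 8 mm thick, fixed to the counter. Origin: centre of its underside, on the counter at z = 0; x runs along its length.
- dish: White porcelain soap dish, an open oblong tray, 108 (x) x 60 (y) x 26 mm high, walls and floor 4 mm thick (100 x 52 mm inside), 0.22 kg, standing open side up. Origin: centre of its underside; x runs along its length; half-turn symmetric. Can be gripped across its 60 mm width.
- rack: Light-brown bamboo rack, 70 g: deck of five lengthwise slats, 116 (x) x 68 (y) x 10 mm, on two cross cleats 8 mm high at x = +-41 mm, 8 x 42 (y) mm. They fit inside the dish with 5 mm play, the deck resting on its rim, origin then 18 mm over the dish's. Grip across 68 mm. Origin: centre, at the cleats' underside; deck top 18 mm up; x along the slats; half-turn symmetric.
- soap: Fresh light-green bar of soap, a full block 66 (x) x 40 (y) x 24 mm high with rounded edges, about 0.09 kg. Origin: centre of its underside; x runs along its length. Symmetric under a half turn. Lies on the flat deck of the rack.
- lid: White porcelain lid, 0.2 kg: oblong hood open below, 112 (x) x 64 (y) x 33 mm high, walls 5 mm (inside 102 x 54 x 28 mm high), with a round upright bamboo knob in the middle, 22 mm across, from 33 to 57 mm above the origin. Origin: centre of its underside (foot of the walls); x along its length; half-turn symmetric. It stands on the rack's deck, over the soap.
- used_soap: Worn thin pink bar of soap, 52 x 30 x 10 mm, loose; to be left alone. Origin: centre of its underside.
- tumbler: Teal tumbler, 72 mm in diameter and 95 mm high, holding a red and a blue toothbrush that reach 180 mm up and lean out to 55 mm from its axis, loose; to be left alone. Origin: centre of its underside.
- lotion: Cream-coloured lotion bottle, 60 mm in diameter, with a black pump head, 165 mm high, its spout reaching 43 mm from the axis, loose; to be left alone. Origin: centre of its underside.
There are look-alikes about, which are no part of the job. There is more than one size of the rack; the one meant has the size given above.

How it is judged:
On the way, in this order (a step that is already met when the one before it is completed fails the run):
1. the dish stands in the middle of the mat, lengthwise, released (horizontal distance between dish and mat below 0.015 m and z of dish in the frame of mat between 0.005 and 0.011 m and angle between the x axis of dish and the x axis of mat, either way round below 0.2 rad and angle between dish's own z axis and vertical below 0.06 rad and contact force between the fingers and dish below 0.2 N), for 0.2 s.
2. the rack lies seated on the dish, released (horizontal distance between dish and mat below 0.015 m and z of dish in the frame of mat between 0.005 and 0.011 m and angle between the x axis of dish and the x axis of mat, either way round below 0.2 rad and angle between each of dish, rack's own z axis and vertical below 0.06 rad and horizontal distance between rack and dish below 0.008 m and z of rack in the frame of dish between 0.015 and 0.021 m and angle between the x axis of rack and the x axis of dish, either way round below 0.2 rad and contact force between the fingers and rack below 0.2 N), for 0.2 s.
3. the fresh soap lies in the middle of the rack, released (horizontal distance between dish and mat below 0.015 m and z of dish in the frame of mat between 0.005 and 0.011 m and angle between the x axis of dish and the x axis of mat, either way round below 0.2 rad and angle between each of dish, rack, soap's own z axis and vertical below 0.06 rad and horizontal distance between rack and dish below 0.008 m and z of rack in the frame of dish between 0.015 and 0.021 m and angle between the x axis of rack and the x axis of dish, either way round below 0.2 rad and horizontal distance between soap and rack below 0.008 m and z of soap in the frame of rack between 0.015 and 0.021 m and angle between the x axis of soap and the x axis of rack, either way round below 0.2 rad and contact force between the fingers and soap below 0.2 N), for 0.2 s.
4. the lid stands over the soap on the rack, released (horizontal distance between dish and mat below 0.015 m and z of dish in the frame of mat between 0.005 and 0.011 m and angle between the x axis of dish and the x axis of mat, either way round below 0.2 rad and angle between each of dish, rack, soap, lid's own z axis and vertical below 0.06 rad and horizontal distance between rack and dish below 0.008 m and z of rack in the frame of dish between 0.015 and 0.021 m and angle between the x axis of rack and the x axis of dish, either way round below 0.2 rad and horizontal distance between each of soap, lid and rack below 0.008 m and z of soap in the frame of rack between 0.015 and 0.021 m and angle between the x axis of each of soap, lid and the x axis of rack, either way round below 0.2 rad and z of lid in the frame of rack between 0.015 and 0.021 m and contact force between the fingers and lid below 0.2 N), for 0.2 s.
At the end, for the whole second after the job is handed in: Dish on the mat within 15 mm of its centre; rack seated on the dish, green soap and lid on the rack, each within 8 mm of the middle of the piece below; all lengthwise within 0.2 rad, level within 0.06 rad, heights within 3 mm, released, at rest (horizontal distance between dish and mat below 0.015 m and z of dish in the frame of mat between 0.005 and 0.011 m and angle between the x axis of dish and the x axis of mat, either way round below 0.2 rad and angle between each of dish, rack, soap, lid's own z axis and vertical below 0.06 rad and horizontal distance between rack and dish below 0.008 m and z of rack in the frame of dish between 0.015 and 0.021 m and angle between the x axis of rack and the x axis of dish, either way round below 0.2 rad and horizontal distance between each of soap, lid and rack below 0.008 m and z of soap in the frame of rack between 0.015 and 0.021 m and angle between the x axis of each of soap, lid and the x axis of rack, either way round below 0.2 rad and z of lid in the frame of rack between 0.015 and 0.021 m and linear speed of each of dish, rack, soap, lid below 0.02 m/s and angular speed of each of dish, rack, soap, lid below 0.2 rad/s); the robot touches nothing.
It fails at once if the used pink bar is pushed more than 20 mm or knocked over (distance of used_soap from where it was at the start of the episode above 0.02 m or angle between used_soap's own z axis and vertical above 0.35 rad).
It fails at once if the tumbler is pushed more than 20 mm or knocked over (distance of tumbler from where it was at the start of the episode above 0.02 m or angle between tumbler's own z axis and vertical above 0.35 rad).
It fails at once if the lotion bottle is pushed more than 20 mm or knocked over (distance of lotion from where it was at the start of the episode above 0.02 m or angle between lotion's own z axis and vertical above 0.35 rad).
It fails at once if the porcelain dish is dropped: it falls out of the fingers faster than 0.6 m/s, as from about 2 cm (linear speed of dish above 0.6 m/s and contact force between the fingers and dish below 0.05 N).
It fails at once if the porcelain lid is dropped: it falls out of the fingers faster than 0.6 m/s, as from about 2 cm (linear speed of lid above 0.6 m/s and contact force between the fingers and lid below 0.05 N).
It also fails if it takes over 120 s, if anything falls off the work surface, if the arm or the gripper's body presses on something with over 40 N, if the wrist force passes 120 N, or if a joint passes its speed limit or range.

## Working session

There is one attempt and no reset: what is moved stays moved. The work goes in short steps, Python scripts to look and compute and a tool call to move; the robot and the scene stay as the last step left them, time stands still between calls to the robot, and variables do not carry over. Pictures are saved under pics/ and viewed, about 12 in all and at most 16, crops included, and the job is handed in when it is done.

Besides the shell and the picture viewer there is one more tool, called after "Call:" by a JSON object that holds its "name" and its "arguments". step_arm: Moves the arm, as the interface text tells. Its arguments: {"type":"object","properties":{"increments":{"type":"array","items":{"type":"array","items":{"type":"number"}}},"fingers":{"type":"number"},"newtons":{"type":"number"}},"required":["increments"]}

```bash
ls; mkdir -p pics; python3 - <<'E'
from station import env,get_image,calibration,boxes_of
import cv2,numpy as np
np.set_printoptions(precision=4,suppress=True)
for n in ["scene","top"]:
    im=get_image(n); cv2.imwrite(f"pics/{n}0.png",im[:,:,::-1])
    c=calibration(n); print(n,c["fx"],c["fy"],c["cx"],c["cy"]);print(np.array(c["extrinsics"]))
    for q in ["mat","dish","rack","soap","lid","used_soap","tumbler","lotion"]:
        print(q,[(np.round(b["location"]).tolist(),round(b["conf"],2)) for b in boxes_of(q,n)])
c=calibration("wrist");print({k:(np.array(v) if k=="hand_eye" else v) for k,v in c.items()}); print(env.nose_length); print(env.state())
E
```

```text
pics
scene 421.2076639567461 421.2076639567461 317.60694897275596 199.48854125187302
[[ 0.2067  0.8496 -0.4852  1.1211]
 [ 0.9783 -0.1719  0.1157 -0.0908]
 [ 0.0149 -0.4986 -0.8667  1.1446]
 [ 0.      0.      0.      1.    ]]
mat [([214.0, 180.0], 0.71)]
dish [([192.0, 294.0], 0.93)]
rack [([144.0, 348.0], 0.96), ([164.0, 448.0], 0.65), ([180.0, 399.0], 0.62)]
soap [([244.0, 370.0], 0.63)]
lid [([264.0, 246.0], 0.72)]
used_soap [([261.0, 307.0], 0.58), ([242.0, 369.0], 0.24)]
tumbler [([220.0, 448.0], 0.95)]
lotion [([274.0, 169.0], 0.95)]
top 365.41561682079566 365.41561682079566 320.4618392924059 199.06832709361788
[[-0.0061 -0.997   0.0773  0.4028]
 [-0.9996  0.004  -0.0279  0.0613]
 [ 0.0275 -0.0774 -0.9966  1.1103]
 [ 0.      0.      0.      1.    ]]
mat [([210.0, 447.0], 0.56)]
dish [([212.0, 331.0], 0.69)]
rack [([259.0, 263.0], 0.71), ([210.0, 159.0], 0.67), ([206.0, 221.0], 0.62)]
soap [([146.0, 274.0], 0.72), ([213.0, 332.0], 0.63)]
lid [([143.0, 388.0], 0.9)]
used_soap [([140.0, 332.0], 0.48)]
tumbler [([211.0, 331.0], 0.72), ([137.0, 190.0], 0.64)]
lotion [([137.0, 460.0], 0.82)]
{'fx': 327.9455290887381, 'fy': 327.9455290887381, 'cx': 322.9598293918674, 'cy': 196.9502505722696, 'hand_eye': array([[ 0.0007, -0.2621,  0.965 , -0.1323],
       [ 1.    ,  0.0007, -0.0005,  0.0006],
       [-0.0005,  0.965 ,  0.2621, -0.066 ],
       [ 0.    ,  0.    ,  0.    ,  1.    ]])}
0.011
{'t': 0.9, 'joint_pos': array([ 0.8937,  0.3806,  1.2974,  0.    ,  1.4636, -0.2153]), 'dq': array([-0.001 ,  0.0015, -0.0016,  0.0025, -0.    ,  0.0005]), 'effort': array([ -0.0003, -44.8331, -23.1457,  -0.0003,   0.0007,  -0.    ]), 'position': array([0.2451, 0.4924, 0.2423]), 'ee_rot': array([ 0.1618,  0.6883, -0.1618,  0.6883]), 'contact_force': array([ 0.3869, -0.038 ,  0.003 ]), 'torque': array([0.0508, 0.0497, 0.0077]), 'gripper_width': 1.0003971461913206}
```

```bash
python3 - <<'E'
import cv2
a=cv2.imread("pics/top0.png"); c=a[80:320,120:520]; cv2.imwrite("pics/top0c.png",cv2.resize(c,None,fx=2,fy=2,interpolation=cv2.INTER_CUBIC))
a=cv2.imread("pics/scene0.png"); c=a[80:340,110:510]; cv2.imwrite("pics/scene0c.png",cv2.resize(c,None,fx=2,fy=2,interpolation=cv2.INTER_CUBIC))
E
```

```text
(no output)
```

View pics/top0c.png

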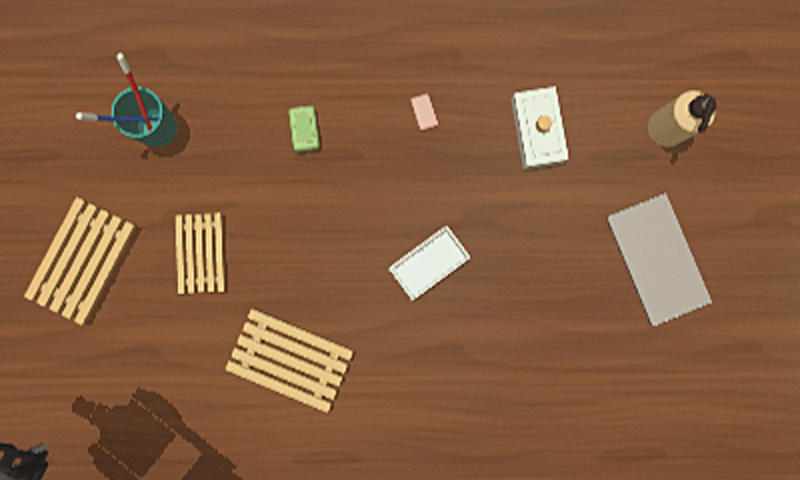

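View pics/scene0c.png

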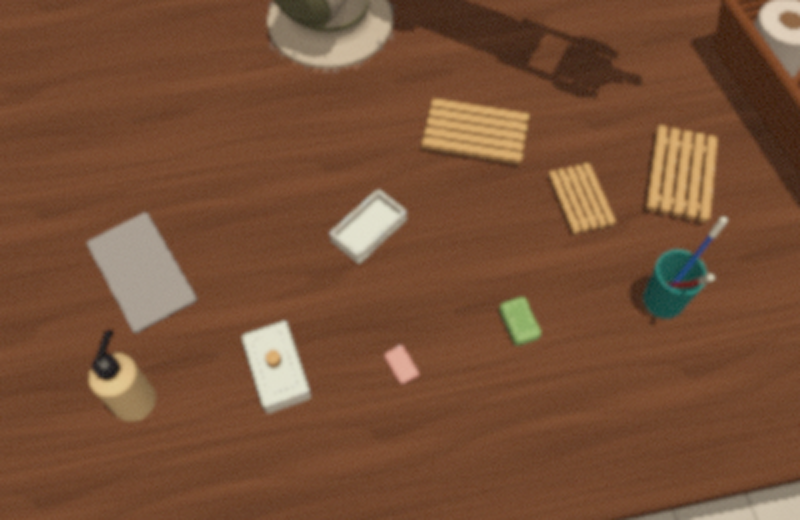

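The top view shows three racks at (row,col) (206,221), (259,263) and (210,159). The small one at (206,221) is about 40 px, or 118 mm, and fits 116 mm; the other two are about 54 px, or 160 mm. Dish is at (212,331), lid (143,388), green soap (146,274), mat (210,447), pink bar (137,332). The scene view agrees. Next I measure.

```bash
cat > h.py <<'E'
import numpy as np,cv2
from station import env,get_image,calibration,boxes_of
from scipy.spatial.transform import Rotation as R
np.set_printoptions(precision=4,suppress=True)
def cam(n,st=None):
    c=calibration(n)
    if n=="wrist":
        T=np.eye(4);T[:3,:3]=R.from_quat(st["ee_rot"]).as_matrix();T[:3,3]=st["position"];E=T@np.array(c["hand_eye"])
    else: E=np.array(c["extrinsics"])
    return (c["fx"],c["fy"],c["cx"],c["cy"],E)
def toplane(C,uv,z):
    fx,fy,cx,cy,E=C; uv=np.atleast_2d(uv).astype(float)
    d=np.c_[(uv[:,0]-cx)/fx,(uv[:,1]-cy)/fy,np.ones(len(uv))]@E[:3,:3].T
    return E[:3,3]+d*((z-E[2,3])/d[:,2])[:,None]
def proj(C,p):
    fx,fy,cx,cy,E=C; q=(np.array(p)-E[:3,3])@E[:3,:3]; return np.array([cx+fx*q[0]/q[2],cy+fy*q[1]/q[2]])
def tri(CA,a,CB,b):
    A=[];
    for C,uv in((CA,a),(CB,b)):
        d=toplane(C,uv,0)[0]-C[4][:3,3]; A.append((C[4][:3,3],d/np.linalg.norm(d)))
    M=sum(np.eye(3)-np.outer(d,d) for _,d in A); r=sum((np.eye(3)-np.outer(d,d))@o for o,d in A)
    return np.linalg.solve(M,r)
def mask(im,kind):
    h=cv2.cvtColor(im,cv2.COLOR_RGB2HSV);H,S,V=[h[...,i].astype(int) for i in range(3)]
    m={"white":(S<50)&(V>165),"grey":(S<50)&(V>110)&(V<=190),"wood":(H>10)&(H<26)&(V>165)&(S>50),"green":(H>35)&(H<75)&(S>50)&(V>90)}[kind]
    return m.astype(np.uint8)*255
def blob(im,kind,near,close=9,fill=True):
    m=cv2.morphologyEx(mask(im,kind),cv2.MORPH_CLOSE,np.ones((close,close)))
    cs=[c for c in cv2.findContours(m,cv2.RETR_EXTERNAL,cv2.CHAIN_APPROX_NONE)[0] if cv2.contourArea(c)>60]
    return min(cs,key=lambda c:-cv2.pointPolygonTest(c,(float(near[0]),float(near[1])),True))
def rect(C,cont,z):
    """outline dropped on plane z -> centre, yaw of long axis, (long,short)"""
    w=toplane(C,cont.reshape(-1,2)+0.0,z)[:,:2]
    (c,s,a)=cv2.minAreaRect((w*1000).astype(np.float32)); a=np.radians(a)
    if s[0]<s[1]: s=s[::-1];a+=np.pi/2
    return np.array(c)/1000,(a+np.pi/2)%np.pi-np.pi/2,np.round(s,1)
def move(p,yaw,st=None):
    """TCP to p, jaws (tool y) along yaw+90deg i.e. object long axis at yaw; increments from measured pose"""
    st=st or env.state(); M=R.from_quat(st["ee_rot"]);best=None
    for k in(0,np.pi):
        y=yaw+np.pi/2+k; X=np.array([0,0,-1.]);Y=np.array([np.cos(y),np.sin(y),0]);G=R.from_matrix(np.c_[X,Y,np.cross(X,Y)])
        w=(M.inv()*G).as_rotvec()
        if best is None or abs(w[0])<abs(best[0]): best=w
    return np.r_[M.inv().apply(np.array(p)-st["position"])*100,best]
E
python3 - <<'E'
from h import *
st,sc=[cv2.imread(f"pics/{n}0.png")[:,:,::-1].copy() for n in("top","scene")]
T,S=cam("top"),cam("scene")
for n,k,a,b,z in[("mat","grey",(447,210),(180,214),.008),("dish","white",(331,212),(294,192),.026),("rack","wood",(221,206),(399,180),.018),("rack2","wood",(263,259),(348,144),.018),("rack3","wood",(159,210),(448,164),.018),("soap","green",(274,146),(370,241),.024),("lid","white",(388,143),(246,264),.033)]:
    ca,cb=blob(st,k,a),blob(sc,k,b)
    f=lambda c:np.array(cv2.minAreaRect(c)[0])
    print(n,*rect(T,ca,z),"| scene",*rect(S,cb,z),"| tri",tri(T,f(ca),S,f(cb)))
E
```

```text
mat [ 0.4556 -0.3621] 0.37138054375166707 [180.2  99.6] | scene [ 0.4543 -0.3596] 0.37290879874320915 [178.9  98.1] | tri [ 0.4556 -0.3602  0.0086]
dish [ 0.4514 -0.0101] -0.9429559666506617 [108.6  60.4] | scene [ 0.4504 -0.0068] -0.9061137961305055 [111.3  66.2] | tri [ 0.4516 -0.0084  0.0281]
rack [0.4679 0.3317] 0.0476471934679068 [117.2  67.7] | scene [0.4655 0.3359] 0.05279713116011808 [114.8  70. ] | tri [0.4679 0.3331 0.0212]
rack2 [0.3084 0.1979] 1.1682387553729172 [164.   97.6] | scene [0.3009 0.2023] 1.1702538362117254 [165.3 100.7] | tri [0.3094 0.1975 0.0294]
rack3 [0.4575 0.5083] -0.46018351714230477 [164.8  96.6] | scene [0.4638 0.5214] -0.4541234940818297 [184.9 123.2] | tri [0.4593 0.5221 0.0028]
soap [0.6544 0.177 ] 0.13563362918475863 [66.6 38.7] | scene [0.6565 0.1789] 0.13151423496586734 [67.4 42.2] | tri [0.6554 0.1786 0.0207]
lid [ 0.6559 -0.18  ] 0.15901798118939015 [113.9  64. ] | scene [ 0.6556 -0.1771] 0.15731181039227415 [116.9  66.3] | tri [ 0.656  -0.1789  0.0319]
```

```bash
python3 - <<'E'
from h import *
print(move([.451,-.009,.15],-.943))
E
```

```text
[  9.2331 -35.7079  40.777    0.4812  -0.      -0.    ]
```

Call:
{"name": "step_arm", "arguments": {"increments": [[0.6,-2.4,2.7,0,0,0],[1.2,-4.8,5.4,0,0,0],[1.8,-7.2,8.1,0,0,0],[2.5,-9.6,10.9,0,0,0],[3.1,-11.9,13.6,0,0,0]]}}

```text
t: 1.32
position: [0.3139, 0.3236, 0.2111]
ee_rot: [0.162, 0.688, -0.162, 0.688]
contact_force: [1.1, 1.0, 0.2]
gripper_width: 1.003
```

Call:
{"name": "step_arm", "arguments": {"increments": [[0.6,-2.4,2.7,0,0,0],[1.2,-4.8,5.4,0,0,0],[1.8,-7.2,8.1,0,0,0],[2.5,-9.6,10.9,0,0,0],[3.1,-11.9,13.6,0,0,0]]}}

```text
t: 1.73
position: [0.3829, 0.1563, 0.1802]
ee_rot: [0.162, 0.688, -0.162, 0.689]
contact_force: [0.5, 1.3, -0.0]
gripper_width: 0.998
```

Call:
{"name": "step_arm", "arguments": {"increments": [[0.6,-2.4,2.7,0.1,0,0],[1.2,-4.8,5.4,0.2,0,0],[1.8,-7.2,8.1,0.3,0,0],[2.5,-9.6,10.9,0.4,0,0],[3.1,-11.9,13.6,0.48,0,0]]}}

```text
t: 2.15
position: [0.4517, -0.011, 0.1491]
ee_rot: [0.323, 0.629, -0.322, 0.629]
contact_force: [1.5, 0.3, -0.6]
gripper_width: 1.0
```

Call:
{"name": "step_arm", "arguments": {"increments": [[0,0,0,0,0,0],[0,0,0,0,0,0]]}}

```text
t: 2.32
position: [0.4516, -0.0104, 0.149]
ee_rot: [0.322, 0.63, -0.322, 0.629]
contact_force: [-0.2, 0.7, -0.4]
gripper_width: 1.004
```

```bash
cat > look.py <<'E'
# look.py name kind x y z long_yaw : wrist look for a piece expected at x,y with outline height z
import sys
from h import *
name,kind=sys.argv[1:3]; x,y,z=map(float,sys.argv[3:6])
st=env.state(); im=get_image("wrist"); cv2.imwrite(f"pics/{name}.png",im[:,:,::-1])
C=cam("wrist",st); uv=proj(C,[x,y,z]); c=blob(im,kind,uv); print("TCP",st["position"],"expected px",uv)
p,yaw,s=rect(C,c,z); print("wrist",p,yaw,s); 
print("above, z=tcp",move([*p,st["position"][2]],yaw,st))
E
python3 look.py w1 white .4514 -.009 .026
```

```text
TCP [ 0.4516 -0.0104  0.149 ] expected px [323.2106 191.8314]
wrist [ 0.4511 -0.0094] -0.9401165708754462 [108.4  59.8]
above, z=tcp [ 0.0001  0.0229 -0.1099 -0.0045 -0.0006  0.0003]
```

View pics/w1.png

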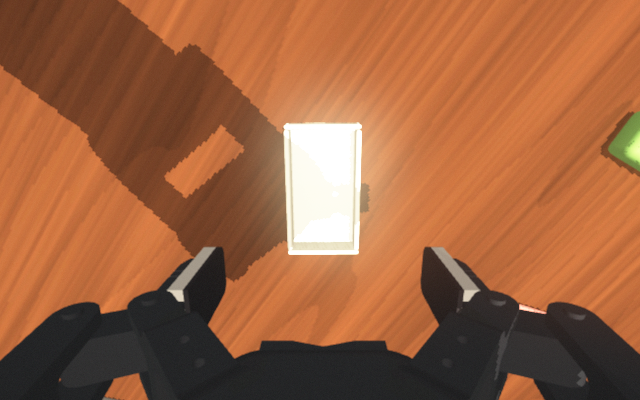

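The wrist view shows the dish centred at px (323,190) and aligned with the jaws. It measures 108x60 mm and agrees with the top view to 1 mm. I'll descend and grip.

Call:
{"name": "step_arm", "arguments": {"increments": [[3,0,-0.1,0,0,0],[6,0,-0.1,0,0,0],[9,0,-0.1,0,0,0],[11.5,0,-0.1,0,0,0],[12.5,0,-0.1,0,0,0]]}}

```text
t: 2.78
position: [0.4491, -0.0066, 0.0221]
ee_rot: [0.32, 0.632, -0.32, 0.629]
contact_force: [-1.4, -0.1, 0.5]
gripper_width: 1.002
```

Call:
{"name": "step_arm", "arguments": {"increments": [[0.6,0,0,0,0,0],[1.2,0,0,0,0,0],[1.2,0,0,0,0,0]]}}

```text
t: 3.03
position: [0.4505, -0.0076, 0.0122]
ee_rot: [0.32, 0.63, -0.32, 0.63]
contact_force: [-0.1, -0.3, -0.3]
gripper_width: 1.002
```

Call:
{"name": "step_arm", "arguments": {"increments": [[0,0,0,0,0,0],[0,0,0,0,0,0],[0,0,0,0,0,0],[0,0,0,0,0,0],[0,0,0,0,0,0]], "fingers": 0.0, "newtons": 40}}

```text
t: 3.45
position: [0.4509, -0.0082, 0.0133]
ee_rot: [0.321, 0.63, -0.321, 0.631]
contact_force: [0.2, 1.1, 6.1]
gripper_width: 0.697
```

Call:
{"name": "step_arm", "arguments": {"increments": [[0,0,0,0,0,0],[0,0,0,0,0,0],[0,0,0,0,0,0],[-0.5,0,0,0,0,0],[-1,0,0,0,0,0]]}}

```text
t: 3.87
position: [0.4506, -0.0082, 0.0229]
ee_rot: [0.321, 0.63, -0.321, 0.63]
contact_force: [0.0, 0.8, -2.2]
gripper_width: 0.694
```

```bash
python3 - <<'E'
from h import *
print(move([.4555,-.361,.09],.372))
E
```

```text
[ -6.7118 -20.3565  28.8177  -1.3139  -0.      -0.    ]
```

Call:
{"name": "step_arm", "arguments": {"increments": [[-3,-1,1.5,0,0,0],[-5.5,-3,4.3,0,0,0],[-6.5,-5.5,7.8,0,0,0],[-6.7,-8,11.3,0,0,0],[-6.7,-10.2,14.4,0,0,0]]}}

```text
t: 4.28
position: [0.4529, -0.1856, 0.0911]
ee_rot: [0.32, 0.629, -0.321, 0.631]
contact_force: [1.1, 0.6, -2.0]
gripper_width: 0.689
```

Call:
{"name": "step_arm", "arguments": {"increments": [[0,-2,2.9,-0.12,0,0],[0,-4,5.8,-0.24,0,0],[0,-6,8.7,-0.36,0,0],[0,-8,11.5,-0.48,0,0],[0,-10.1,14.4,-0.6,0,0]]}}

```text
t: 4.7
position: [0.4555, -0.361, 0.0898]
ee_rot: [0.118, 0.697, -0.118, 0.697]
contact_force: [1.2, 0.4, -2.6]
gripper_width: 0.695
```

Call:
{"name": "step_arm", "arguments": {"increments": [[0,0,0,-0.12,0,0],[0,0,0,-0.24,0,0],[0,0,0,-0.36,0,0],[0,0,0,-0.48,0,0],[0,0,0,-0.6,0,0]]}}

```text
t: 5.12
position: [0.4557, -0.3595, 0.0897]
ee_rot: [-0.093, 0.701, 0.093, 0.701]
contact_force: [1.3, -0.2, -2.7]
gripper_width: 0.693
```

Call:
{"name": "step_arm", "arguments": {"increments": [[0,0,0,-0.114,0,0],[0,0,0,-0.114,0,0],[0,0,0,-0.114,0,0]]}}

```text
t: 5.37
position: [0.4558, -0.3594, 0.0897]
ee_rot: [-0.13, 0.695, 0.13, 0.695]
contact_force: [-0.5, 0.8, -2.8]
gripper_width: 0.691
```

```bash
python3 - <<'E'
from h import *
st=env.state(); im=get_image("wrist"); cv2.imwrite("pics/w2.png",im[:,:,::-1])
print(st["position"],st["gripper_width"],st["contact_force"]);print(move([.4555,-.361,.0205],.372,st))
C=cam("wrist",st)
print(rect(C,blob(im,"white",proj(C,[*st["position"][:2],.1])),.1035))
print(rect(C,blob(im,"grey",proj(C,[.5225,-.335,.008])),.008))
E
```

```text
[ 0.4558 -0.3594  0.0897] 0.6906142610344073 [-0.4612  0.7632 -2.8359]
[ 6.9151 -0.1328 -0.0876 -0.0032 -0.     -0.    ]
(array([ 0.4348, -0.3672]), np.float64(0.365439231096782), array([113.4,  58.7]))
(array([ 0.5173, -0.4053]), np.float64(-0.02531734090283777), array([40.3, 12.2]))
```

View pics/w2.png

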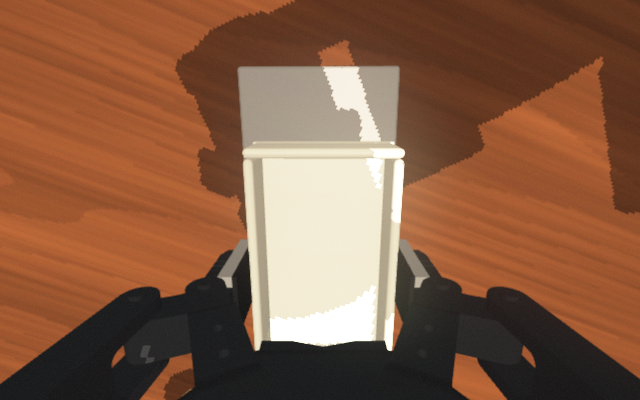

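```bash
python3 - <<'E'
from h import *
st=env.state();C=cam("wrist",st);M=R.from_quat(st["ee_rot"]).inv()
for uv,z in[((244,148),.1035),((404,148),.1035),((238,67),.008),((399,67),.008)]:
    print(uv,M.apply(toplane(C,uv,z)[0]-st["position"])*1000)
E
```

```text
(244, 148) [-13.9401 -28.1993 -51.7764]
(404, 148) [-13.9395  29.3015 -51.8095]
(238, 67) [ 81.5598 -51.7248 -89.8029]
(399, 67) [ 81.5609  46.504  -89.8489]
```

The wrist view shows the dish held level over the mat: far rim at row 148, mat far edge at row 67, cols 238–399. Both are centred to about 3 mm. I'll lower it slowly.

Call:
{"name": "step_arm", "arguments": {"increments": [[2,-0.2,0,0,0,0],[4,-0.2,0,0,0,0],[5.5,-0.2,0,0,0,0],[6.4,-0.2,0,0,0,0],[6.6,-0.2,0,0,0,0]]}}

```text
t: 5.83
position: [0.4562, -0.3609, 0.022]
ee_rot: [-0.129, 0.695, 0.131, 0.695]
contact_force: [-0.4, 0.6, -1.9]
gripper_width: 0.691
```

Call:
{"name": "step_arm", "arguments": {"increments": [[0.1,0,0,0,0,0],[0.2,0,0,0,0,0],[0.3,0,0,0,0,0],[0.35,0,0,0,0,0],[0.35,0,0,0,0,0]]}}

```text
t: 6.25
position: [0.457, -0.3618, 0.0214]
ee_rot: [-0.131, 0.695, 0.13, 0.695]
contact_force: [-1.5, 1.3, 4.7]
gripper_width: 0.691
```

Contact (+4.7 N). I'll release gently, rise, and look.

Call:
{"name": "step_arm", "arguments": {"increments": [[0,0,0,0,0,0],[0,0,0,0,0,0],[0,0,0,0,0,0],[0,0,0,0,0,0],[0,0,0,0,0,0]], "fingers": 1.0}}

```text
t: 6.67
position: [0.4567, -0.3615, 0.0199]
ee_rot: [-0.131, 0.695, 0.131, 0.695]
contact_force: [0.5, -0.7, 0.2]
gripper_width: 1.0
```

Call:
{"name": "step_arm", "arguments": {"increments": [[-2,0,0,0,0,0],[-5,0,0,0,0,0],[-9,0,0,0,0,0],[-13,0,0,0,0,0],[-13,0,0,0,0,0]]}}

```text
t: 7.08
position: [0.4587, -0.3636, 0.1576]
ee_rot: [-0.135, 0.693, 0.127, 0.697]
contact_force: [-0.1, -1.5, 0.9]
gripper_width: 1.001
```

```bash
python3 look.py w3 white .4565 -.3615 .034; python3 - <<'E'
from h import *
im=get_image("top");cv2.imwrite("pics/top1.png",im[:,:,::-1]);T=cam("top")
print("top",rect(T,blob(im,"white",proj(T,[.456,-.361,.034]),3),.034))
print(move([.468,.333,.15],.05))
E
```

```text
TCP [ 0.4587 -0.3636  0.1576] expected px [328.124  190.3552]
wrist [ 0.4504 -0.3642] 0.37348340903790733 [161.2  89.3]
above, z=tcp [-0.0066  0.2443 -0.7978 -0.0011  0.0043  0.0127]
top (array([ 0.4545, -0.3524]), np.float64(0.37304718325135244), array([175.9,  96.1]))
[-0.0526 64.3176 26.2905  0.3222  0.0016  0.003 ]
```

View pics/w3.png

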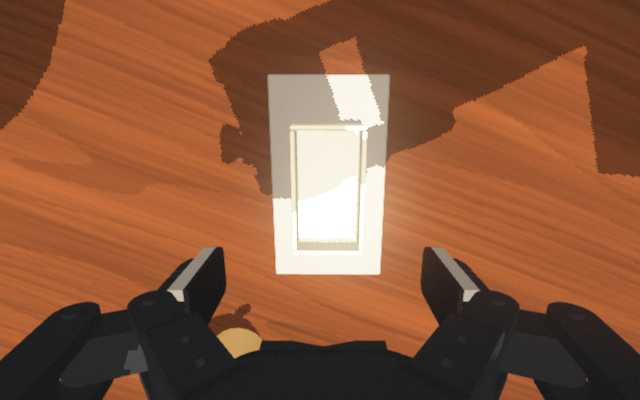

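```bash
python3 - <<'E'
from h import *
st=env.state();st["position"]=np.array([.4587,-.3636,.1576]);st["ee_rot"]=[-0.135,0.693,0.127,0.697];C=cam("wrist",st)
for p,z in[([(290,124),(367,124),(363,254),(292,254)],.034),([(268,74),(390,74),(380,274),(276,274)],.008)]:
    print(rect(C,np.array(p),z))
st=env.state();print(st["position"],st["joint_pos"])
E
```

```text
(array([ 0.4583, -0.3614]), np.float64(0.3771948569120689), array([108. ,  60.3]))
(array([ 0.4557, -0.3614]), np.float64(0.3719601141838955), array([179.4,  99. ]))
[ 0.457  -0.3617  0.1513] [-0.8726  0.5139  1.3503  0.      1.2739 -2.8156]
```

Dish sits 2–3 mm from the mat centre at yaw 0.37, and the step 1 checks are good. Now the rack.

Call:
{"name": "step_arm", "arguments": {"increments": [[0,3.2,1.3,0,0,0],[0,6.4,2.6,0,0,0],[0,9.7,3.9,0,0,0],[0,12.9,5.3,0,0,0],[0,16.1,6.6,0,0,0]]}}

```text
t: 7.6
position: [0.4588, -0.1855, 0.1484]
ee_rot: [-0.13, 0.696, 0.131, 0.694]
contact_force: [0.3, -0.8, 0.1]
gripper_width: 0.997
```

Call:
{"name": "step_arm", "arguments": {"increments": [[0,3.2,1.3,0,0,0],[0,6.4,2.6,0,0,0],[0,9.7,3.9,0,0,0],[0,12.9,5.3,0,0,0],[0,16.1,6.6,0,0,0]]}}

```text
t: 8.02
position: [0.4617, -0.0116, 0.1485]
ee_rot: [-0.13, 0.696, 0.131, 0.694]
contact_force: [-0.3, -0.4, 0.1]
gripper_width: 0.997
```

Call:
{"name": "step_arm", "arguments": {"increments": [[0,3.2,1.3,0,0,0],[0,6.4,2.6,0,0,0],[0,9.7,3.9,0,0,0],[0,12.9,5.3,0,0,0],[0,16.1,6.6,0,0,0]]}}

```text
t: 8.43
position: [0.4646, 0.1623, 0.1484]
ee_rot: [-0.131, 0.696, 0.131, 0.694]
contact_force: [0.9, 0.2, 0.4]
gripper_width: 1.0
```

Call:
{"name": "step_arm", "arguments": {"increments": [[0,3.2,1.3,0.07,0,0],[0,6.4,2.6,0.14,0,0],[0,9.7,3.9,0.21,0,0],[0,12.9,5.3,0.28,0,0],[0,16.1,6.5,0.32,0,0]]}}

```text
t: 8.85
position: [0.4667, 0.3358, 0.1481]
ee_rot: [-0.018, 0.708, 0.017, 0.706]
contact_force: [0.0, -0.7, 0.3]
gripper_width: 1.0
```

Call:
{"name": "step_arm", "arguments": {"increments": [[0,0,0,0,0,0],[0,0,0,0,0,0],[0,0,0,0,0,0]]}}

```text
t: 9.1
position: [0.4669, 0.3336, 0.1485]
ee_rot: [-0.019, 0.708, 0.018, 0.706]
contact_force: [-0.5, -0.5, -0.7]
gripper_width: 0.998
```

```bash
python3 look.py w4 wood .468 .333 .018; python3 - <<'E'
from h import *
im=cv2.imread("pics/top1.png")[:,:,::-1].copy();T=cam("top")
a=toplane(T,[(0,0)],.034)
c=proj(T,[.457,-.3615,.034]).astype(int)
x,y=c-45; cv2.imwrite("pics/top1c.png",cv2.resize(im[y:y+90,x:x+90,::-1],None,fx=5,fy=5,interpolation=cv2.INTER_CUBIC)); print(x,y)
E
```

```text
TCP [0.4669 0.3336 0.1485] expected px [321.9796 192.0869]
wrist [0.4658 0.3619] -1.516589988105152 [132.8 116.3]
above, z=tcp [-0.0034  2.8282  0.0349  1.5694 -0.001   0.0028]
407 163
```

View pics/w4.png

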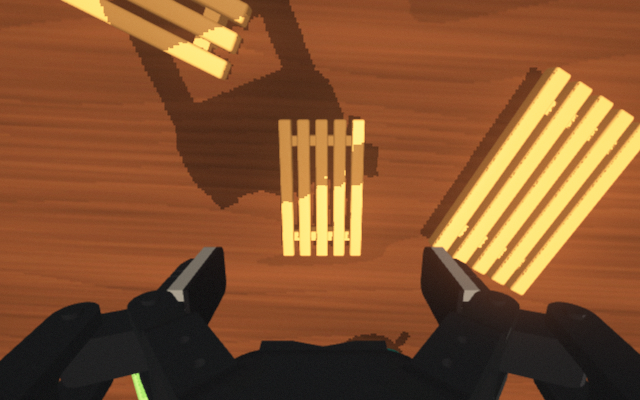

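The wrist crop confirms the small rack at px (321,188), corners (278,119)–(362,256). A larger rack's corner is at (432,240); I'll check finger clearance.

```bash
python3 - <<'E'
from h import *
st=env.state();C=cam("wrist",st);M=R.from_quat(st["ee_rot"]).inv()
p,y,s=rect(C,np.array([(278,119),(365,119),(362,256),(283,256)]),.018);print(p,y,s,move([*p,.015],y,st))
print(M.apply(toplane(C,[(432,240)],.015)[0]-st["position"])*1000)
E
```

```text
[0.4677 0.3329] 0.05424369784641114 [116.6  69. ] [13.3885 -0.0238  0.08   -0.0024 -0.0019  0.001 ]
[133.7063  95.3004  45.1951]
```

View pics/top1c.png

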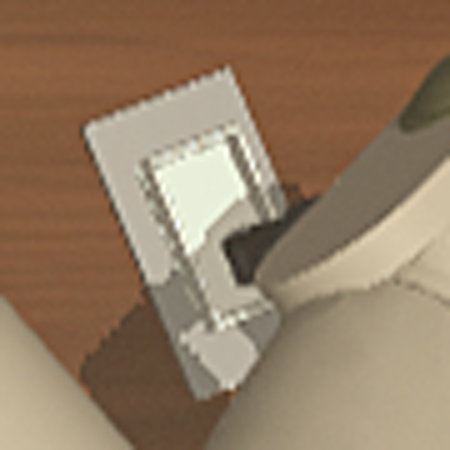

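Call:
{"name": "step_arm", "arguments": {"increments": [[3,0,0.1,0,0,0],[6,0,0.1,0,0,0],[9,0,0.1,0,0,0],[11.5,0,0.1,0,0,0],[12.5,0,0.1,0,0,0]]}}

```text
t: 9.57
position: [0.4672, 0.3322, 0.0216]
ee_rot: [-0.019, 0.709, 0.017, 0.705]
contact_force: [0.4, -0.6, 0.2]
gripper_width: 1.0
```

Call:
{"name": "step_arm", "arguments": {"increments": [[0.6,0,0,0,0,0],[1.1,0,0,0,0,0],[1.1,0,0,0,0,0]]}}

```text
t: 9.82
position: [0.4688, 0.334, 0.0141]
ee_rot: [-0.018, 0.707, 0.018, 0.707]
contact_force: [0.4, -0.1, -0.1]
gripper_width: 0.998
```

Call:
{"name": "step_arm", "arguments": {"increments": [[0,0,0,0,0,0],[0,0,0,0,0,0],[0,0,0,0,0,0],[0,0,0,0,0,0],[0,0,0,0,0,0]], "fingers": 0.0, "newtons": 30}}

```text
t: 10.23
position: [0.469, 0.3343, 0.0153]
ee_rot: [-0.018, 0.706, 0.019, 0.708]
contact_force: [-2.0, -1.0, 6.4]
gripper_width: 0.783
```

Call:
{"name": "step_arm", "arguments": {"increments": [[0,0,0,0,0,0],[-0.5,0,0,0,0,0],[-3,0,0,0,0,0],[-6,0,0,0,0,0],[-8,0,0,0,0,0]]}}

```text
t: 10.65
position: [0.4689, 0.3345, 0.0966]
ee_rot: [-0.018, 0.706, 0.019, 0.708]
contact_force: [-0.5, 0.2, -0.4]
gripper_width: 0.782
```

Call:
{"name": "step_arm", "arguments": {"increments": [[0,0,0,0,0,0],[0,0,0,0,0,0]]}}

```text
t: 10.82
position: [0.4687, 0.3344, 0.095]
ee_rot: [-0.018, 0.706, 0.019, 0.708]
contact_force: [0.3, -0.9, -1.1]
gripper_width: 0.78
```

```bash
python3 - <<'E'
from h import *
st=env.state();print(st["position"],st["contact_force"]);print(move([.457,-.3615,.0925],.375,st))
E
```

```text
[0.4687 0.3344 0.095 ] [ 0.2961 -0.8645 -1.0786]
[  0.1694 -69.4337  -4.8105  -0.3227   0.0026  -0.0006]
```

Call:
{"name": "step_arm", "arguments": {"increments": [[0,-3.4,-0.2,0,0,0],[0,-6.9,-0.5,0,0,0],[0,-10.4,-0.7,0,0,0],[0,-13.9,-1,0,0,0],[0,-17.4,-1.2,0,0,0]]}}

```text
t: 11.23
position: [0.4644, 0.1583, 0.0928]
ee_rot: [-0.019, 0.708, 0.019, 0.706]
contact_force: [1.0, -0.0, -0.6]
gripper_width: 0.782
```

Call:
{"name": "step_arm", "arguments": {"increments": [[0,-3.4,-0.2,0,0,0],[0,-6.9,-0.5,0,0,0],[0,-10.4,-0.7,0,0,0],[0,-13.9,-1,0,0,0],[0,-17.4,-1.2,0,0,0]]}}

```text
t: 11.65
position: [0.4616, -0.016, 0.0929]
ee_rot: [-0.018, 0.708, 0.019, 0.706]
contact_force: [1.4, 0.4, -1.2]
gripper_width: 0.784
```

Call:
{"name": "step_arm", "arguments": {"increments": [[0,-3.4,-0.2,0,0,0],[0,-6.9,-0.5,0,0,0],[0,-10.4,-0.7,0,0,0],[0,-13.9,-1,0,0,0],[0,-17.4,-1.2,0,0,0]]}}

```text
t: 12.07
position: [0.4588, -0.1903, 0.0928]
ee_rot: [-0.018, 0.708, 0.019, 0.706]
contact_force: [0.4, 0.3, -0.7]
gripper_width: 0.788
```

Call:
{"name": "step_arm", "arguments": {"increments": [[0,-3.4,-0.2,-0.07,0,0],[0,-6.9,-0.5,-0.14,0,0],[0,-10.4,-0.7,-0.21,0,0],[0,-13.9,-1,-0.28,0,0],[0,-17.2,-1.2,-0.32,0,0]]}}

```text
t: 12.48
position: [0.4559, -0.3629, 0.0925]
ee_rot: [-0.131, 0.695, 0.133, 0.694]
contact_force: [0.8, 0.1, 0.5]
gripper_width: 0.785
```

Call:
{"name": "step_arm", "arguments": {"increments": [[0,0,0,0,0,0],[0,0,0,0,0,0],[0,0,0,0,0,0]]}}

```text
t: 12.73
position: [0.4563, -0.3604, 0.0927]
ee_rot: [-0.13, 0.695, 0.132, 0.695]
contact_force: [0.7, -0.5, 0.5]
gripper_width: 0.78
```

```bash
python3 - <<'E'
from h import *
st=env.state();im=get_image("wrist"); cv2.imwrite("pics/w5.png",im[:,:,::-1]);print(st["position"],st["ee_rot"],st["joint_pos"][5]);print(move([.4575,-.3615,.0925],.375,st))
E
```

```text
[ 0.4563 -0.3604  0.0927] [-0.1298  0.6953  0.1315  0.6945] -2.814786727803289
[ 0.0173 -0.1435  0.0775 -0.0033 -0.0006 -0.0027]
```

View pics/w5.png

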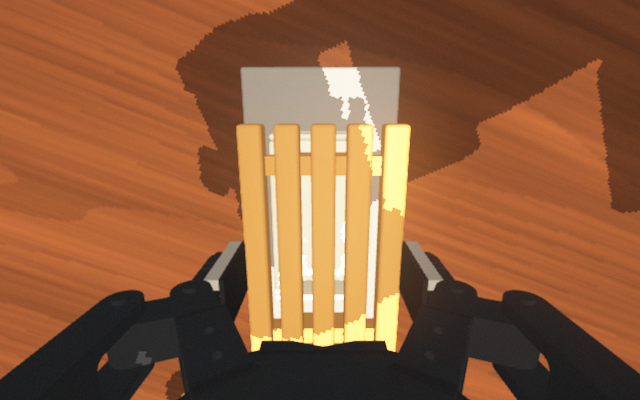

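```bash
python3 - <<'E'
from h import *
im=cv2.imread("pics/w5.png"); cv2.imwrite("pics/w5c.png",cv2.resize(im[110:190,230:420],None,fx=4,fy=4,interpolation=cv2.INTER_CUBIC))
st=env.state();C=cam("wrist",st);M=R.from_quat(st["ee_rot"]).inv()
for uv,z in[((237,125),.096),((410,125),.096),((324,135),.034),((266,135),.034),((382,135),.034),((241,67),.008),((399,67),.008)]:
    print(uv,M.apply(toplane(C,uv,z)[0]-st["position"])*1000)
E
```

```text
(237, 125) [ -3.0257 -32.9688 -59.3261]
(410, 125) [ -2.8787  33.7569 -59.3551]
(324, 135) [ 59.0437   0.7444 -50.696 ]
(266, 135) [ 58.9703 -32.5988 -50.6832]
(382, 135) [ 59.1172  34.1077 -50.7088]
(241, 67) [ 84.9532 -50.6898 -90.1873]
(399, 67) [ 85.1691  47.2844 -90.2574]
```

View pics/w5c.png

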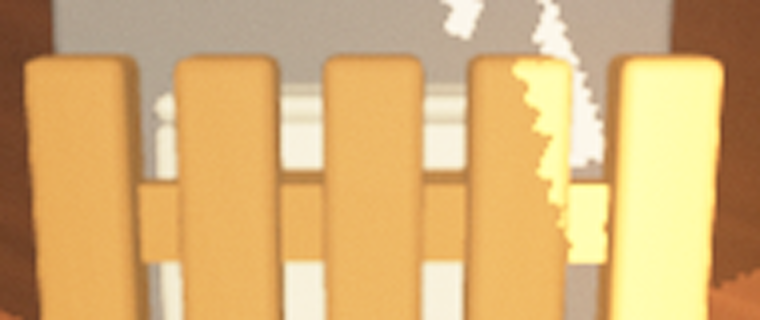

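Far rim of the dish is at row ~131 with left corner at col 268; rack far edge is at row 125, cols 237–410. Correction is y −0.2, z +0.2 cm. I'll lower it into the dish.

Call:
{"name": "step_arm", "arguments": {"increments": [[1,-0.2,0.2,0,0,0],[2.5,-0.2,0.2,0,0,0],[3.8,-0.2,0.2,0,0,0],[4.4,-0.2,0.2,0,0,0],[4.7,-0.2,0.2,0,0,0]]}}

```text
t: 13.2
position: [0.4592, -0.3614, 0.0455]
ee_rot: [-0.13, 0.695, 0.132, 0.694]
contact_force: [-0.0, 0.3, -1.4]
gripper_width: 0.788
```

Call:
{"name": "step_arm", "arguments": {"increments": [[0.1,0,0,0,0,0],[0.2,0,0,0,0,0],[0.3,0,0,0,0,0],[0.4,0,0,0,0,0],[0.5,0,0,0,0,0]]}}

```text
t: 13.62
position: [0.4594, -0.3626, 0.0421]
ee_rot: [-0.131, 0.695, 0.131, 0.695]
contact_force: [-1.1, -0.4, -1.2]
gripper_width: 0.783
```

Call:
{"name": "step_arm", "arguments": {"increments": [[0,0,0,0,0,0],[0,0,0,0,0,0]]}}

```text
t: 13.78
position: [0.4593, -0.3625, 0.0419]
ee_rot: [-0.131, 0.695, 0.131, 0.695]
contact_force: [-0.4, 0.8, -1.1]
gripper_width: 0.782
```

Call:
{"name": "step_arm", "arguments": {"increments": [[0.1,0,0,0,0,0],[0.15,0,0,0,0,0],[0.2,0,0,0,0,0],[0.2,0,0,0,0,0]]}}

```text
t: 14.12
position: [0.4594, -0.3627, 0.0413]
ee_rot: [-0.131, 0.695, 0.13, 0.695]
contact_force: [-3.8, 2.3, 12.4]
gripper_width: 0.785
```

Call:
{"name": "step_arm", "arguments": {"increments": [[0,0,0,0,0,0],[0,0,0,0,0,0],[0,0,0,0,0,0],[0,0,0,0,0,0],[0,0,0,0,0,0]], "fingers": 1.0}}

```text
t: 14.53
position: [0.4593, -0.3625, 0.0397]
ee_rot: [-0.131, 0.695, 0.131, 0.695]
contact_force: [-0.7, -0.4, -0.5]
gripper_width: 1.003
```

Call:
{"name": "step_arm", "arguments": {"increments": [[-2,0,0,0,0,0],[-5,0,0,0,0,0],[-8,0,0,0,0,0],[-11,0,0,0,0,0],[-11,0,0,0,0,0]]}}

```text
t: 14.95
position: [0.4608, -0.3641, 0.1556]
ee_rot: [-0.134, 0.693, 0.128, 0.697]
contact_force: [-0.3, 0.0, 0.9]
gripper_width: 1.001
```

Call:
{"name": "step_arm", "arguments": {"increments": [[0,0,0,0,0,0],[0,0,0,0,0,0]]}}

```text
t: 15.12
position: [0.459, -0.3622, 0.149]
ee_rot: [-0.13, 0.695, 0.131, 0.695]
contact_force: [-0.8, 0.7, -0.3]
gripper_width: 1.001
```

```bash
python3 look.py w6 wood .458 -.3615 .044; python3 - <<'E'
from h import *
print(move([.655,.178,.15],.134),env.state()["joint_pos"])
E
```

```text
TCP [ 0.459  -0.3622  0.149 ] expected px [323.9261 197.7821]
wrist [ 0.4641 -0.3643] -1.1937046007960408 [550.9 275.1]
above, z=tcp [-0.0006 -0.3829  0.3907  1.5659 -0.0013 -0.0007]
[-0.077  43.1782 37.9049  0.2382 -0.0011 -0.0022] [-0.8704  0.5217  1.3448  0.      1.2776 -2.8133]
```

View pics/w6.png

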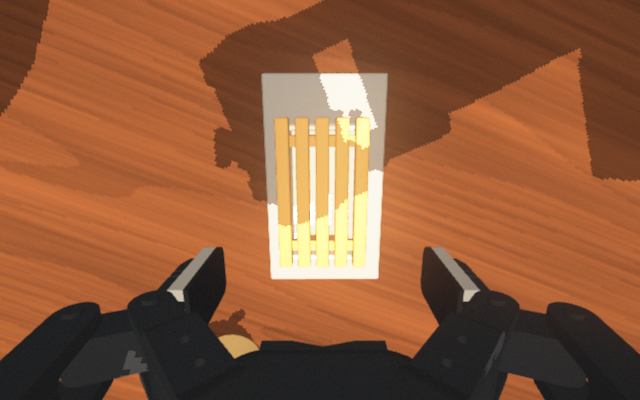

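```bash
python3 - <<'E'
from h import *
st=env.state();C=cam("wrist",st)
r=np.array([(275,117),(370,117),(366,267),(279,267)])
for z in(.044,.036,.052):print(z,*rect(C,r,z))
im=cv2.imread("pics/w6.png");cv2.imwrite("pics/w6c.png",cv2.resize(im[105:285,255:395],None,fx=4,fy=3.3,interpolation=cv2.INTER_CUBIC))
E
```

```text
0.044 [ 0.4572 -0.3626] 0.3717142711257677 [115.8  69.1]
0.036 [ 0.4592 -0.3618] 0.37171516994263554 [119.7  71.4]
0.052 [ 0.4552 -0.3634] 0.371714870337013 [111.9  66.7]
```

View pics/w6c.png

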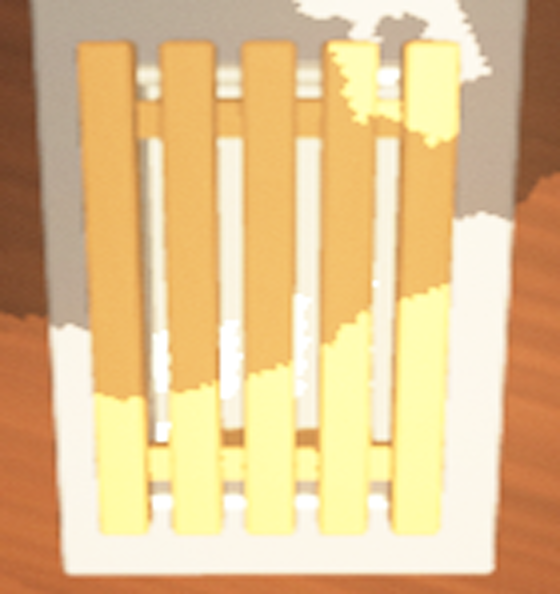

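Rack lies seated: the outline measures 116x69 mm at z=0.044, centred at (0.457,-0.362), yaw 0.372, with its cleats inside the dish walls. Next the soap.

Call:
{"name": "step_arm", "arguments": {"increments": [[0,2.2,1.9,0,0,0],[0,4.4,3.8,0,0,0],[0,6.6,5.7,0,0,0],[0,8.8,7.6,0,0,0],[0,10.8,9.5,0,0,0]]}}

```text
t: 15.58
position: [0.5083, -0.2256, 0.1484]
ee_rot: [-0.13, 0.696, 0.132, 0.694]
contact_force: [0.2, -0.3, -0.4]
gripper_width: 1.002
```

Call:
{"name": "step_arm", "arguments": {"increments": [[0,2.2,1.9,0,0,0],[0,4.4,3.8,0,0,0],[0,6.6,5.7,0,0,0],[0,8.8,7.6,0,0,0],[0,10.8,9.5,0,0,0]]}}

```text
t: 16.0
position: [0.5575, -0.0904, 0.1484]
ee_rot: [-0.13, 0.696, 0.131, 0.694]
contact_force: [0.2, -0.1, -0.0]
gripper_width: 0.999
```

Call:
{"name": "step_arm", "arguments": {"increments": [[0,2.2,1.9,0,0,0],[0,4.4,3.8,0,0,0],[0,6.6,5.7,0,0,0],[0,8.8,7.6,0,0,0],[0,10.8,9.5,0,0,0]]}}

```text
t: 16.42
position: [0.6067, 0.0447, 0.1482]
ee_rot: [-0.131, 0.696, 0.131, 0.694]
contact_force: [-0.1, -0.4, 0.2]
gripper_width: 1.002
```

Call:
{"name": "step_arm", "arguments": {"increments": [[0,2.2,1.9,0.05,0,0],[0,4.4,3.8,0.1,0,0],[0,6.6,5.7,0.15,0,0],[0,8.8,7.6,0.2,0,0],[0,10.8,9.4,0.24,0,0]]}}

```text
t: 16.83
position: [0.655, 0.1794, 0.1479]
ee_rot: [-0.046, 0.707, 0.046, 0.705]
contact_force: [0.0, -0.1, 0.7]
gripper_width: 0.994
```

Call:
{"name": "step_arm", "arguments": {"increments": [[0,0,0,0,0,0],[0,0,0,0,0,0],[0,0,0,0,0,0]]}}

```text
t: 17.08
position: [0.6548, 0.1773, 0.1484]
ee_rot: [-0.047, 0.706, 0.047, 0.705]
contact_force: [-1.1, -0.3, -0.8]
gripper_width: 1.0
```

```bash
python3 look.py w7 green .655 .178 .02
```

```text
TCP [0.6548 0.1773 0.1484] expected px [323.5245 191.7718]
wrist [0.6537 0.1781] 0.12509955374959913 [65.9 39.4]
above, z=tcp [ 0.0002  0.1    -0.0959  0.0075 -0.0025  0.0002]
```

View pics/w7.png

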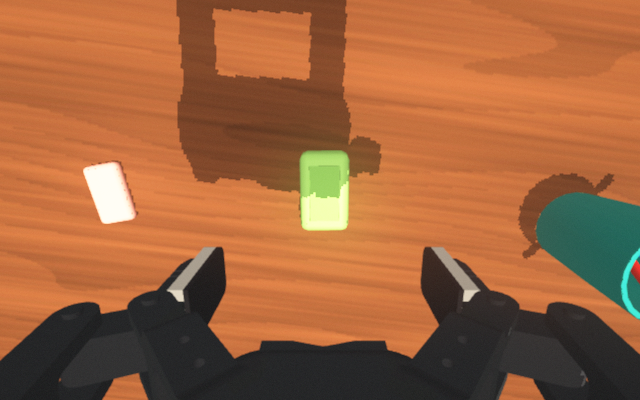

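Green bar is at px (324,190), pink bar clear to the left (110,192), tumbler clear to the right. I'll grip the soap.

Call:
{"name": "step_arm", "arguments": {"increments": [[3,0.1,-0.1,0,0,0],[6,0.1,-0.1,0,0,0],[9,0.1,-0.1,0,0,0],[11.5,0.1,-0.1,0,0,0],[12.5,0.1,-0.1,0,0,0]]}}

```text
t: 17.55
position: [0.6523, 0.1772, 0.021]
ee_rot: [-0.046, 0.708, 0.046, 0.703]
contact_force: [-0.4, -0.5, 0.7]
gripper_width: 0.999
```

Call:
{"name": "step_arm", "arguments": {"increments": [[0.6,0,0,0,0,0],[0.6,0,0,0,0,0],[0.6,0,0,0,0,0]]}}

```text
t: 17.8
position: [0.6549, 0.1783, 0.0202]
ee_rot: [-0.047, 0.705, 0.047, 0.706]
contact_force: [0.4, 0.1, -0.0]
gripper_width: 1.0
```

Call:
{"name": "step_arm", "arguments": {"increments": [[0,0,0,0,0,0],[0,0,0,0,0,0],[0,0,0,0,0,0],[0,0,0,0,0,0],[0,0,0,0,0,0]], "fingers": 0.0, "newtons": 25}}

```text
t: 18.22
position: [0.6545, 0.1787, 0.0197]
ee_rot: [-0.047, 0.705, 0.047, 0.706]
contact_force: [-0.4, 0.0, 4.5]
gripper_width: 0.459
```

Call:
{"name": "step_arm", "arguments": {"increments": [[0,0,0,0,0,0],[0,0,0,0,0,0],[0,0,0,0,0,0]]}}

```text
t: 18.47
position: [0.6545, 0.1787, 0.0197]
ee_rot: [-0.047, 0.705, 0.047, 0.706]
contact_force: [-1.8, 0.9, 6.5]
gripper_width: 0.463
```

Call:
{"name": "step_arm", "arguments": {"increments": [[-0.5,0,0,0,0,0],[-3,0,0,0,0,0],[-6,0,0,0,0,0],[-9,0,0,0,0,0],[-10,0,0,0,0,0]]}}

```text
t: 18.88
position: [0.6555, 0.1788, 0.1235]
ee_rot: [-0.047, 0.703, 0.047, 0.708]
contact_force: [1.1, 0.6, 0.1]
gripper_width: 0.463
```

Call:
{"name": "step_arm", "arguments": {"increments": [[0,0,0,0,0,0],[0,0,0,0,0,0]]}}

```text
t: 19.05
position: [0.6537, 0.1785, 0.1179]
ee_rot: [-0.047, 0.706, 0.047, 0.705]
contact_force: [0.5, 0.8, -1.4]
gripper_width: 0.459
```

```bash
python3 - <<'E'
from h import *
st=env.state();print(move([.4575,-.362,.115],.372,st))
E
```

```text
[  0.3189 -50.9963 -26.5721  -0.2398  -0.0012  -0.0001]
```

Call:
{"name": "step_arm", "arguments": {"increments": [[0,-2.6,-1.3,0,0,0],[0,-5.2,-2.6,0,0,0],[0,-7.8,-4,0,0,0],[0,-10.4,-5.3,0,0,0],[0,-12.8,-6.6,0,0,0]]}}

```text
t: 19.47
position: [0.6039, 0.0418, 0.1163]
ee_rot: [-0.046, 0.707, 0.047, 0.704]
contact_force: [1.0, 0.2, -0.2]
gripper_width: 0.461
```

Call:
{"name": "step_arm", "arguments": {"increments": [[0,-2.6,-1.3,0,0,0],[0,-5.2,-2.6,0,0,0],[0,-7.8,-4,0,0,0],[0,-10.4,-5.3,0,0,0],[0,-12.8,-6.6,0,0,0]]}}

```text
t: 19.88
position: [0.5554, -0.0937, 0.1165]
ee_rot: [-0.046, 0.707, 0.047, 0.704]
contact_force: [0.5, -1.6, -0.7]
gripper_width: 0.461
```

Call:
{"name": "step_arm", "arguments": {"increments": [[0,-2.6,-1.3,0,0,0],[0,-5.2,-2.6,0,0,0],[0,-7.8,-4,0,0,0],[0,-10.4,-5.3,0,0,0],[0,-12.8,-6.7,0,0,0]]}}

```text
t: 20.3
position: [0.5061, -0.2292, 0.1166]
ee_rot: [-0.046, 0.707, 0.048, 0.704]
contact_force: [0.8, 0.4, -0.5]
gripper_width: 0.463
```

Call:
{"name": "step_arm", "arguments": {"increments": [[0,-2.6,-1.3,-0.05,0,0],[0,-5.2,-2.6,-0.1,0,0],[0,-7.8,-4,-0.15,0,0],[0,-10.4,-5.3,-0.2,0,0],[0,-12.6,-6.7,-0.24,0,0]]}}

```text
t: 20.72
position: [0.4564, -0.363, 0.1164]
ee_rot: [-0.13, 0.695, 0.133, 0.694]
contact_force: [0.5, -0.2, -0.5]
gripper_width: 0.459
```

Call:
{"name": "step_arm", "arguments": {"increments": [[0,0,0,0,0,0],[0,0,0,0,0,0],[0,0,0,0,0,0]]}}

```text
t: 20.97
position: [0.4573, -0.361, 0.1172]
ee_rot: [-0.13, 0.695, 0.132, 0.694]
contact_force: [0.9, 0.6, -0.9]
gripper_width: 0.465
```

```bash
python3 - <<'E'
from h import *
st=env.state();im=get_image("wrist"); cv2.imwrite("pics/w8.png",im[:,:,::-1]);print(st["position"]);print(move([.4575,-.362,.063],.372,st))
C=cam("wrist",st);z=st["position"][2]-.0192+.02;p,y,s=rect(C,blob(im,"green",proj(C,[*st["position"][:2],z])),z);M=R.from_quat(st["ee_rot"]).inv()
print("soap",p,y,s,M.apply(np.r_[p,0]-st["position"]))
E
```

```text
[ 0.4573 -0.361   0.1172]
[ 5.4245 -0.1159 -0.0161 -0.0004 -0.0008 -0.0032]
soap [ 0.4568 -0.361 ] 0.3700224647537813 [68.5 39.6] [ 0.1172 -0.0002 -0.0004]
```

View pics/w8.png

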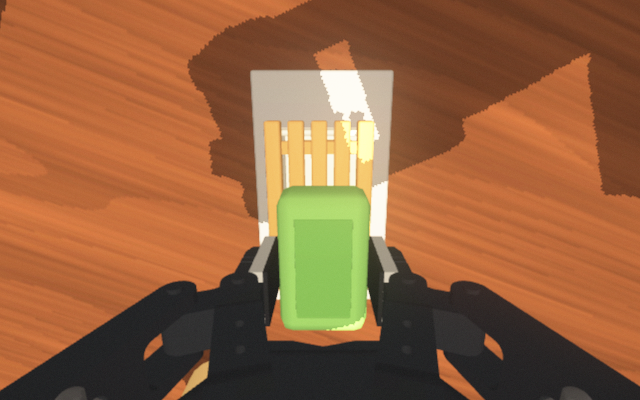

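```bash
python3 - <<'E'
from h import *
st=env.state();C=cam("wrist",st);M=R.from_quat(st["ee_rot"]).inv()
for uv in[(264,121),(375,121)]: print(M.apply(toplane(C,uv,.044)[0]-st["position"])*1000)
E
```

```text
[ 73.6108 -35.9563 -57.9845]
[ 73.7781  32.013  -58.0148]
```

The view shows the soap held square over the rack, whose far edge is at row 121, cols 264–375. That puts the rack centre at y −2 mm, z 0 in tool axes. I'll lower it.

Call:
{"name": "step_arm", "arguments": {"increments": [[1.5,-0.15,0,0,0,0],[3,-0.15,0,0,0,0],[4.2,-0.15,0,0,0,0],[4.8,-0.15,0,0,0,0],[4.9,-0.15,0,0,0,0]]}}

```text
t: 21.43
position: [0.4582, -0.3621, 0.0685]
ee_rot: [-0.13, 0.695, 0.132, 0.694]
contact_force: [0.6, 0.1, -0.5]
gripper_width: 0.463
```

Call:
{"name": "step_arm", "arguments": {"increments": [[0.1,0,0,0,0,0],[0.2,0,0,0,0,0],[0.3,0,0,0,0,0],[0.4,0,0,0,0,0],[0.4,0,0,0,0,0]]}}

```text
t: 21.85
position: [0.4583, -0.3635, 0.066]
ee_rot: [-0.131, 0.695, 0.131, 0.695]
contact_force: [-1.6, -0.2, -1.5]
gripper_width: 0.463
```

Call:
{"name": "step_arm", "arguments": {"increments": [[0.05,0,0,0,0,0],[0.1,0,0,0,0,0],[0.1,0,0,0,0,0]]}}

```text
t: 22.1
position: [0.4582, -0.3634, 0.0648]
ee_rot: [-0.131, 0.695, 0.131, 0.695]
contact_force: [-0.3, 0.3, -0.9]
gripper_width: 0.461
```

Call:
{"name": "step_arm", "arguments": {"increments": [[0.05,0,0,0,0,0],[0.1,0,0,0,0,0],[0.15,0,0,0,0,0],[0.15,0,0,0,0,0]]}}

```text
t: 22.43
position: [0.4582, -0.3634, 0.0636]
ee_rot: [-0.131, 0.695, 0.131, 0.695]
contact_force: [-1.6, 0.7, 2.8]
gripper_width: 0.463
```

Call:
{"name": "step_arm", "arguments": {"increments": [[0.05,0,0,0,0,0],[0.05,0,0,0,0,0]]}}

```text
t: 22.6
position: [0.4582, -0.3635, 0.0636]
ee_rot: [-0.131, 0.695, 0.131, 0.695]
contact_force: [-2.0, 1.2, 7.8]
gripper_width: 0.464
```

Call:
{"name": "step_arm", "arguments": {"increments": [[0,0,0,0,0,0],[0,0,0,0,0,0],[0,0,0,0,0,0],[0,0,0,0,0,0],[0,0,0,0,0,0]], "fingers": 1.0}}

```text
t: 23.02
position: [0.4583, -0.3634, 0.0627]
ee_rot: [-0.131, 0.695, 0.131, 0.695]
contact_force: [-1.0, 0.8, -0.3]
gripper_width: 1.0
```

Call:
{"name": "step_arm", "arguments": {"increments": [[-2,0,0,0,0,0],[-4.5,0,0,0,0,0],[-7,0,0,0,0,0],[-8.5,0,0,0,0,0],[-8.5,0,0,0,0,0]]}}

```text
t: 23.43
position: [0.4592, -0.3644, 0.1511]
ee_rot: [-0.133, 0.694, 0.129, 0.696]
contact_force: [0.3, 0.3, 0.0]
gripper_width: 1.003
```

Call:
{"name": "step_arm", "arguments": {"increments": [[0,0,0,0,0,0],[0,0,0,0,0,0]]}}

```text
t: 23.6
position: [0.4579, -0.363, 0.1466]
ee_rot: [-0.13, 0.695, 0.131, 0.695]
contact_force: [1.1, 0.4, 0.2]
gripper_width: 1.0
```

```bash
python3 look.py w9 green .4578 -.3625 .064; python3 - <<'E'
from h import *
print(move([.656,-.179,.15],.158))
E
```

```text
TCP [ 0.4579 -0.363   0.1466] expected px [323.1879 207.6055]
wrist [ 0.4582 -0.3633] 0.3736026853652292 [65.8 39.2]
above, z=tcp [-0.0001 -0.0462  0.021  -0.0014 -0.0006 -0.0019]
[-0.3599  9.9324 25.1487  0.2141 -0.0011 -0.0024]
```

View pics/w9.png

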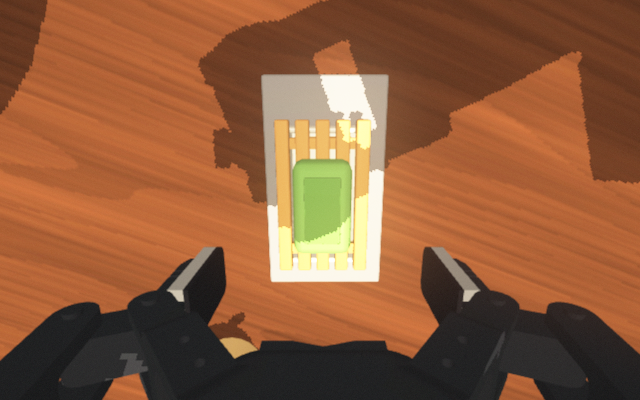

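Soap centre is (0.4582,-0.3633), 1–2 mm from the rack's, and flat. Next the lid, going round clear of the lotion.

Call:
{"name": "step_arm", "arguments": {"increments": [[0,3.5,1.3,0,0,0],[0,7,2.7,0,0,0],[0,10.5,4,0,0,0],[0,14,5.4,0,0,0],[-0.3,17.1,6.7,0,0,0]]}}

```text
t: 24.07
position: [0.4574, -0.1773, 0.1493]
ee_rot: [-0.13, 0.696, 0.132, 0.694]
contact_force: [1.0, -0.2, 0.6]
gripper_width: 1.0
```

Call:
{"name": "step_arm", "arguments": {"increments": [[0,-1.5,3.7,0.04,0,0],[0,-3,7.4,0.08,0,0],[0,-4.4,11.1,0.12,0,0],[0,-5.8,14.8,0.16,0,0],[0,-7.2,18.5,0.21,0,0]]}}

```text
t: 24.48
position: [0.6584, -0.1789, 0.1493]
ee_rot: [-0.056, 0.706, 0.057, 0.704]
contact_force: [0.2, -1.3, 0.7]
gripper_width: 0.999
```

Call:
{"name": "step_arm", "arguments": {"increments": [[0,0,0,0,0,0],[0,0,0,0,0,0],[0,0,0,0,0,0]]}}

```text
t: 24.73
position: [0.6561, -0.1793, 0.1493]
ee_rot: [-0.057, 0.706, 0.058, 0.704]
contact_force: [-0.7, 0.7, 0.6]
gripper_width: 1.002
```

```bash
python3 look.py w10 white .656 -.179 .033
```

```text
TCP [ 0.6561 -0.1793  0.1493] expected px [322.8255 195.1449]
wrist [ 0.6559 -0.1797] 0.1627485039548595 [111.5  63.9]
above, z=tcp [ 0.     -0.0368 -0.0303 -0.     -0.0026 -0.0016]
```

View pics/w10.png

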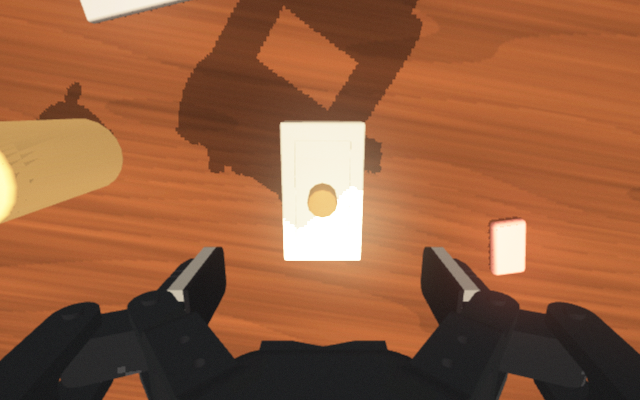

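Lid is at px (322,190), 112x64 mm with the knob in the middle. Lotion and pink bar stand clear. I'll grip it across the walls.

Call:
{"name": "step_arm", "arguments": {"increments": [[3,0,0,0,0,0],[6,0,0,0,0,0],[9,0,0,0,0,0],[11,0,0,0,0,0],[12,0,0,0,0,0]]}}

```text
t: 25.2
position: [0.6547, -0.1793, 0.0282]
ee_rot: [-0.056, 0.706, 0.058, 0.703]
contact_force: [-0.0, 0.8, 0.2]
gripper_width: 0.999
```

Call:
{"name": "step_arm", "arguments": {"increments": [[0.4,0,0,0,0,0],[0.8,0,0,0,0,0],[0.8,0,0,0,0,0]]}}

```text
t: 25.45
position: [0.6571, -0.1798, 0.0236]
ee_rot: [-0.057, 0.704, 0.057, 0.705]
contact_force: [-0.3, 0.4, -0.9]
gripper_width: 0.999
```

Call:
{"name": "step_arm", "arguments": {"increments": [[0,0,0,0,0,0],[0,0,0,0,0,0],[0,0,0,0,0,0],[0,0,0,0,0,0],[0,0,0,0,0,0]], "fingers": 0.0, "newtons": 40}}

```text
t: 25.87
position: [0.6575, -0.1798, 0.0244]
ee_rot: [-0.058, 0.704, 0.057, 0.705]
contact_force: [-0.8, 0.1, 6.4]
gripper_width: 0.738
```

Call:
{"name": "step_arm", "arguments": {"increments": [[0,0,0,0,0,0],[0,0,0,0,0,0],[0,0,0,0,0,0],[-0.5,0,0,0,0,0],[-1,0,0,0,0,0]]}}

```text
t: 26.28
position: [0.6567, -0.1794, 0.0329]
ee_rot: [-0.057, 0.705, 0.057, 0.705]
contact_force: [0.0, 0.5, -2.4]
gripper_width: 0.736
```

Call:
{"name": "step_arm", "arguments": {"increments": [[-2,0,0,0,0,0],[-5,0,0,0,0,0],[-8,0,0,0,0,0],[-10,0,0,0,0,0],[-10,0,0,0,0,0]]}}

```text
t: 26.7
position: [0.6586, -0.1802, 0.1383]
ee_rot: [-0.059, 0.702, 0.056, 0.707]
contact_force: [-0.0, -0.6, -2.2]
gripper_width: 0.738
```

```bash
python3 - <<'E'
from h import *
st=env.state();print(move([.458,-.363,.13],.373,st),st["gripper_width"])
E
```

```text
[  0.7364 -14.7902 -22.7553  -0.2107   0.0067   0.0058] 0.7382893700424841
```

Call:
{"name": "step_arm", "arguments": {"increments": [[0,0.6,-4,0,0,0],[0,1.3,-8,0,0,0],[0,1.9,-12,0,0,0],[0,2.6,-16,0,0,0],[0,3.2,-19.8,0,0,0]]}}

```text
t: 27.12
position: [0.4537, -0.179, 0.1319]
ee_rot: [-0.057, 0.705, 0.058, 0.704]
contact_force: [0.3, 0.1, -2.1]
gripper_width: 0.734
```

Call:
{"name": "step_arm", "arguments": {"increments": [[0,-3.6,-0.6,-0.05,0,0],[0,-7.2,-1.2,-0.1,0,0],[0,-10.8,-1.8,-0.15,0,0],[0,-14.4,-2.4,-0.18,0,0],[0,-18,-2.9,-0.21,0,0]]}}

```text
t: 27.53
position: [0.4561, -0.3636, 0.1319]
ee_rot: [-0.131, 0.695, 0.132, 0.695]
contact_force: [1.3, -0.2, -3.0]
gripper_width: 0.738
```

Call:
{"name": "step_arm", "arguments": {"increments": [[0,0,0,0,0,0],[0,0,0,0,0,0],[0,0,0,0,0,0]]}}

```text
t: 27.78
position: [0.4564, -0.3615, 0.1318]
ee_rot: [-0.13, 0.695, 0.131, 0.695]
contact_force: [-0.9, 0.9, -2.2]
gripper_width: 0.737
```

```bash
python3 - <<'E'
from h import *
st=env.state();im=get_image("wrist"); cv2.imwrite("pics/w11.png",im[:,:,::-1]);print(st["position"],st["ee_rot"],st["contact_force"]);print(move([.4578,-.363,.0675],.373,st))
E
```

```text
[ 0.4564 -0.3615  0.1318] [-0.1299  0.6953  0.1315  0.6946] [-0.8923  0.8591 -2.1635]
[ 6.4267 -0.2034  0.0809 -0.0012 -0.0006 -0.0023]
```

View pics/w11.png

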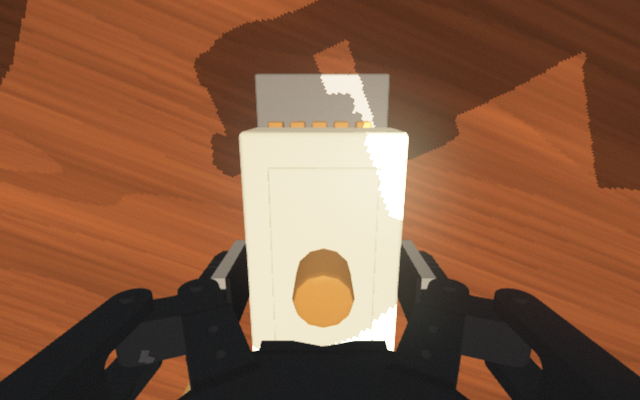

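```bash
python3 - <<'E'
from h import *
st=env.state();C=cam("wrist",st);M=R.from_quat(st["ee_rot"]).inv()
for uv,z in[((268,122),.044),((375,122),.044),((240,133),.1413),((408,133),.1413)]: print(M.apply(toplane(C,uv,z)[0]-st["position"])*1000)
E
```

```text
[ 88.0997 -35.9095 -56.8075]
[ 88.2304  34.2685 -56.84  ]
[ -9.1904 -30.4742 -56.7374]
[ -9.0748  31.6144 -56.7634]
```

The lid is held level (top far edge row 133, cols 240–408) with the rack far edge at row 122. Correction is y −0.2, z +0.1 cm. I'll lower it.

Call:
{"name": "step_arm", "arguments": {"increments": [[1.5,-0.2,0.1,0,0,0],[3,-0.2,0.1,0,0,0],[4.5,-0.2,0.1,0,0,0],[5.4,-0.2,0.1,0,0,0],[5.8,-0.2,0.1,0,0,0]]}}

```text
t: 28.25
position: [0.4583, -0.3623, 0.0736]
ee_rot: [-0.13, 0.695, 0.132, 0.694]
contact_force: [-0.0, -0.0, -1.3]
gripper_width: 0.739
```

Call:
{"name": "step_arm", "arguments": {"increments": [[0.1,0,0,0,0,0],[0.2,0,0,0,0,0],[0.3,0,0,0,0,0],[0.4,0,0,0,0,0],[0.4,0,0,0,0,0]]}}

```text
t: 28.67
position: [0.4586, -0.3638, 0.0711]
ee_rot: [-0.131, 0.695, 0.131, 0.695]
contact_force: [-0.2, 0.4, -2.4]
gripper_width: 0.733
```

Call:
{"name": "step_arm", "arguments": {"increments": [[0.05,0,0,0,0,0],[0.1,0,0,0,0,0],[0.15,0,0,0,0,0],[0.15,0,0,0,0,0]]}}

```text
t: 29.0
position: [0.4585, -0.3637, 0.0692]
ee_rot: [-0.131, 0.695, 0.131, 0.695]
contact_force: [0.5, -0.7, -3.8]
gripper_width: 0.735
```

Call:
{"name": "step_arm", "arguments": {"increments": [[0.05,0,0,0,0,0],[0.1,0,0,0,0,0],[0.15,0,0,0,0,0],[0.15,0,0,0,0,0]]}}

```text
t: 29.33
position: [0.4585, -0.3638, 0.0684]
ee_rot: [-0.131, 0.695, 0.131, 0.695]
contact_force: [-1.8, 0.9, 4.6]
gripper_width: 0.74
```

Call:
{"name": "step_arm", "arguments": {"increments": [[0.05,0,0,0,0,0],[0.05,0,0,0,0,0]]}}

```text
t: 29.5
position: [0.4585, -0.3638, 0.0684]
ee_rot: [-0.131, 0.695, 0.131, 0.695]
contact_force: [-4.3, 2.9, 8.7]
gripper_width: 0.738
```

Call:
{"name": "step_arm", "arguments": {"increments": [[0,0,0,0,0,0],[0,0,0,0,0,0],[0,0,0,0,0,0],[0,0,0,0,0,0],[0,0,0,0,0,0]], "fingers": 1.0}}

```text
t: 29.92
position: [0.4585, -0.3638, 0.0672]
ee_rot: [-0.131, 0.695, 0.131, 0.695]
contact_force: [0.0, -0.2, 0.7]
gripper_width: 0.995
```

Call:
{"name": "step_arm", "arguments": {"increments": [[-2,0,0,0,0,0],[-5,0,0,0,0,0],[-8,0,0,0,0,0],[-11,0,0,0,0,0],[-11,0,0,0,0,0]]}}

```text
t: 30.33
position: [0.46, -0.3654, 0.1833]
ee_rot: [-0.134, 0.693, 0.128, 0.697]
contact_force: [0.2, 0.2, 1.1]
gripper_width: 0.998
```

Call:
{"name": "step_arm", "arguments": {"increments": [[0,0,0,0,0,0],[0,0,0,0,0,0],[0,0,0,0,0,0]]}}

```text
t: 30.58
position: [0.4582, -0.3633, 0.1759]
ee_rot: [-0.13, 0.695, 0.132, 0.694]
contact_force: [0.4, 0.3, -0.5]
gripper_width: 1.003
```

```bash
python3 - <<'E'
from h import *
st=env.state();im=get_image("wrist");s2=get_image("scene");C=cam("wrist",st);np.save("pics/st.npy",np.r_[st["position"],st["ee_rot"]])
a=im[60:330,200:450,::-1];b=s2[150:290,100:240,::-1]
a=cv2.resize(a,(500,540),interpolation=cv2.INTER_CUBIC);b=cv2.resize(b,(300,300),interpolation=cv2.INTER_CUBIC)
o=np.zeros((540,800,3),np.uint8);o[:,:500]=a;o[:300,500:]=b;cv2.imwrite("pics/fin.png",o)
print(st["position"],st["contact_force"])
for n,z,p in[("lid top",.077,(.458,-.363)),("mat",.008,(.4556,-.3612))]:print(n,proj(C,[*p,z]))
E
```

```text
[ 0.4582 -0.3633  0.1759] [ 0.3571  0.3234 -0.5424]
lid top [322.9046 200.9653]
mat [325.4902 179.2147]
```

The viewer is used up (16), so I'll check the final state numerically: fit the lid-top rectangle and the rack outline to image edges.

```bash
cat > fit.py <<'E'
from h import *
from itertools import product
def grid(L,W,n=60):
    t=np.linspace(-.5,.5,n); return np.r_[np.c_[t*L,0*t+W/2],np.c_[t*L,0*t-W/2],np.c_[0*t+L/2,t*W],np.c_[0*t-L/2,t*W]]
def fit(C,im,L,W,z0,p0,zs):
    e=cv2.Canny(im,30,90); d=np.minimum(cv2.distanceTransform(255-e,cv2.DIST_L2,5),4); g=grid(L,W); best=[]
    for z in zs:
        b=min((( np.mean(d[tuple(np.clip(np.round(q).astype(int),0,[639,399])[:,::-1].T)]),x,y,a) for x,y,a in product(p0[0]+np.arange(-8,9)*.001,p0[1]+np.arange(-8,9)*.001,.372+np.arange(-4,5)*.02)
          for q in [pr(C,np.c_[g@np.array([[np.cos(a),np.sin(a)],[-np.sin(a),np.cos(a)]])+[x,y],np.full(len(g),z)])]),key=lambda t:t[0])
        best.append((round(float(z),3),*np.round(b,4)))
    return best
def pr(C,P):
    fx,fy,cx,cy,E=C;q=(P-E[:3,3])@E[:3,:3];return np.c_[cx+fx*q[:,0]/q[:,2],cy+fy*q[:,1]/q[:,2]]
st=env.state();W=cam("wrist",st);S=cam("scene");wi=get_image("wrist");si=get_image("scene")
for n,L,w,z,p in[("lid",.112,.064,.077,(.458,-.363)),("rack",.116,.068,.044,(.458,-.363)),("mat",.18,.1,.008,(.4556,-.361))]:
    print(n,"wrist",[tuple(map(float,b)) for b in fit(W,wi,L,w,z,p,[z-.008,z,z+.008])],"\n   scene",[tuple(map(float,b)) for b in fit(S,si,L,w,z,p,[z])])
u=proj(W,[.458,-.363,.101]);k=blob(wi,"wood",u,3);print("knob expected",u,"seen",cv2.minEnclosingCircle(k))
for q in["used_soap","tumbler","lotion","lid","soap"]:print(q,[(np.round(b["location"]).tolist(),round(b["conf"],2)) for b in boxes_of(q,"scene")][:2])
E
python3 fit.py
```

```text
lid wrist [(0.069, 1.3549, 0.461, -0.362, 0.372), (0.077, 0.4508, 0.457, -0.364, 0.372), (0.085, 1.199, 0.455, -0.368, 0.392)] 
   scene [(0.077, 0.345, 0.455, -0.362, 0.372)]
rack wrist [(0.036, 1.9199, 0.463, -0.371, 0.372), (0.044, 1.99, 0.462, -0.37, 0.372), (0.052, 1.6167, 0.459, -0.363, 0.372)] 
   scene [(0.044, 0.8422, 0.465, -0.359, 0.352)]
mat wrist [(0.0, 1.4433, 0.4556, -0.363, 0.372), (0.008, 0.8017, 0.4566, -0.361, 0.372), (0.016, 1.6723, 0.4546, -0.362, 0.372)] 
   scene [(0.008, 0.5774, 0.4546, -0.36, 0.372)]
knob expected [323.2866 210.7444] seen ((321.7069091796875, 204.87930297851562), 18.387598037719727)
used_soap [([262.0, 307.0], 0.62)]
tumbler [([220.0, 446.0], 0.65)]
lotion [([272.0, 169.0], 0.8)]
lid [([208.0, 173.0], 0.62)]
soap []
```

```bash
python3 -c "
from station import env
print(env.job_done(), env.state()['t'])"
```

```text
the job is handed in; nothing more can be done
the job is handed in; nothing more can be done
```

The soap dish is back together on the mat and I handed the job in at about 31 s of the 120 s. From the bottom up it is the dish, the small 116 × 68 mm rack, the green soap and the lid. The two larger racks were left alone.

**Checks that passed**
- **Lid:** I fitted the lid-top outline in both the wrist and scene views. It matches a height of 77 mm (as expected for a fully seated lid), a yaw of 0.372 rad like the mat's, and a position 2–3 mm from the mat centre.
- **Pieces below, as each was set down:**
  - The dish was about 3 mm from the mat centre.
  - The rack read the right size at its seated height.
  - The soap was 1–2 mm from the rack's centre.
- **Things to be left alone:** the pink bar, tumbler and lotion bottle are within 2 px of where they started in the scene view.

**Checks that failed or disagreed**
- **Rack under the lid:** the last edge fit was not usable because the lid hides most of the rack, so I rely on the measurement taken before the lid went on.
- **Knob:** it showed about 6 px above its expected spot. I think this is because the visible blob includes the knob's side, but I did not confirm it.
- **Final picture:** it could not be viewed because the 16-picture limit had been reached, so the last check was by numbers only.

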